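Scribe a mouthpiece blank in the marking jig and put it away

TASK

Slide the jig's stop along its track by the black grip fin until its paddle has pushed the mouthpiece blank along the cradle and holds it snug against the fence; with it held there, press the sprung plunger fully down for a moment to scribe it, let it spring back, and slide the stop all the way back to where its track ends. Then take the scribed blank out of the cradle and lay it down on its side, without dropping it, in the empty wooden tray (not the full cardboard carton). Leave the tin, jar and sanding block where they are.

Things in the scene. Friction and masses are not known exactly. Their poses are not given: they have to be found in the camera images.
- jig: Marking jig, fixed: wooden board 210 x 330 x 15 mm with grey housing. Origin: centre of the board's underside, on the bench. Jig frame: x away from the robot's side, y along cradle and track from the stop's parked end to the fence, z up; numbers called jig x, y, z below are mm in it. Turned up to 9 degrees.
- cradle (a point): Middle of the cradle on the axis of a blank lying in it: jig (-65, 0, 45). Cradle: two steel rods of 8 mm diameter along y, at jig x -54 and -76, centres at z 32, from y -122 to 122; 13 mm of free space under them. The housing begins at jig x -3. Nothing above hinders a vertical tool here. Axes as the jig's.
- deck (a point): Point on the centre line of the housing's sloping deck: jig (35, 0, 75). The deck is 92 mm wide and rises away from the robot at 35 degrees; outward normal in the jig frame (-0.574, 0, 0.819). Slider fin and plunger stand square to it. Axes as the jig's, not tilted.
- light (a point): Middle of the underside of the white strip light above the deck's rear: jig (45, 0, 208), bar 26 (x) x 330 (y) x 22 mm, its tube hanging to z 198, posts at x 92, y +-155. It hinders a gripper coming vertically onto fin or plunger; a tool tilted about 35 degrees, square to the deck, pointing down and away from the robot, passes in front of it.
- stop (a joint): Travel of the sliding stop, m: 0 = parked, at its track's -y end; grows towards the fence; at most 0.12. Starts at 0 to 0.012. Friction about 2 N; it stays where it is left.
- stop_grip (a point): Centre of the outer end of the stop's black grip fin. Fin: 16 mm thick along y, 26 mm up the slope, 34 mm tall, square to the deck, outer end 44 mm off the deck, on a carriage 34 mm long (y) whose surface is 10 mm off the deck. A 10 mm bar joins carriage and paddle. Clear space of 35 mm or more to each side along y. At joint 0 it is at jig y -85. Axes as the jig's.
- stop_face (a point): Centre of the pushing face (+y side) of the stop's paddle, an aluminium plate across the cradle, 34 mm wide and high, 10 mm thick; on the level of the blank's axis, 5 mm ahead (+y) of the fin's centre; jig y -80 at joint 0. Axes as the jig's.
- fence (a joint): Setting of the fence, m: its face is at jig y = 0.100 minus this value. Set at 0 to 0.03 and clamped: it does not give.
- fence_face (a point): Centre of the fence's face (-y side, towards the blank) on the level of the blank's axis. Fence: aluminium plate across the cradle, 42 mm wide, 12 mm thick, top at jig z 74. Axes as the jig's.
- plunger (a joint): Travel of the sprung plunger, m: 0 = up, 0.012 = fully down against its stop, square into the deck. The spring takes about 2 N at first, 6.5 N fully down, and lifts it again by itself.
- plunger_top (a point): Centre of the face of the plunger's flat black button, 32 mm in diameter, square to the sloping deck, at jig y 115; at rest the face is 26 mm off the deck. Axes as the jig's.
- blank: Mouthpiece blank, a black rod in the cradle, axis along its own y (same as the jig's), 90 mm long, about 60 g. Origin: on the axis at mid-length. 26 mm diameter from y -25 to 45 mm (steel band near -19), then a 20 mm tenon to y -45, facing the paddle. Balance point y +6. It starts 15 to 75 mm short of the fence, 5 mm or more ahead of the paddle; slides easily.
- blank_front (a point): Centre of the blank's front end face (own y = +45 mm), the end that meets the fence.
- tray: Empty shallow wooden tray, cork-lined, fixed, 130 (x) x 160 (y) x 35 mm, walls and floor 7 mm thick, left or right of the jig (swapped with the carton), turned up to 15 degrees. Origin: centre of its underside.
- carton: Cardboard carton full of stock blanks, 130 x 160 mm, 93 mm high with contents, fixed, on the other side from the tray. Not to be used. Origin: centre of its underside.
- tin: Flat aluminium tin, 70 mm diameter, 26 mm high, loose, just left of the jig. Bystander. Origin: centre of its underside.
- jar: Glass jar with steel cap, 72 mm diameter, 100 mm high, loose, to the left, beyond the tray or carton. Bystander. Origin: centre of its underside.
- sander: Cork sanding block 100 x 50 x 28 mm, loose, to the right, beyond the tray or carton. Bystander. Origin: centre of its underside.

How it is judged (in metres and radians):
On the way, in this order (a step that is already met when the one before it is completed fails the run):
1. the stop holds the blank snug against the fence (both gaps under 3 mm) (y of blank_front in the frame of fence_face above -0.003 m and y of stop_face in the frame of blank above -0.048 m), for 0.2 s.
2. the plunger is pressed fully down (10.5 of its 12 mm) while the blank is held so (all of step 1 and value of joint plunger above 0.0105 m), for 0.1 s.
3. the plunger is up again and the stop is back at its parked end (within 6 mm), the blank still in the cradle (value of joint plunger below 0.002 m and value of joint stop below 0.006 m and distance between blank and fence_face below 0.08 m), for 0.1 s.
At the end, for the whole second after the job is handed in: The blank lies on its side (within about 10 degrees of level), released and at rest inside the wooden tray, near its floor (axis below 30 mm); the stop is within 6 mm of its parked end and the plunger is up (within 2 mm) (x of blank in the frame of tray between -0.055 and 0.055 m and y of blank in the frame of tray between -0.07 and 0.07 m and z of blank in the frame of tray below 0.03 m and angle between blank's own y axis and vertical between 1.4 and 1.74 rad and value of joint stop below 0.006 m and value of joint plunger below 0.002 m and linear speed of blank below 0.05 m/s and contact force between the fingers and blank below 0.05 N); the robot touches nothing.
It fails at once if the tin, jar or sanding block is moved more than 20 mm (distance of any of tin, jar, sander from where it was at the start of the episode above 0.02 m).
It fails at once if the blank is dropped (falls freely faster than 0.8 m/s) (linear speed of blank above 0.8 m/s and contact force between the fingers and blank below 0.05 N).
It also fails if it takes over 64 s, if anything falls off the work surface, if the arm or the gripper's body presses on something with over 40 N, if the wrist force passes 120 N, or if a joint passes its speed limit or range.

ROBOT

A 6-joint arm with a two-finger parallel gripper is mounted at the origin on the work surface. World frame = base frame: x ahead of the robot, y to its left, z up, the work surface at z = 0. Lengths are in m, angles in degrees, forces in N, time in s.
With the tool pointing down it reaches from about 0.4 to 0.825 m from the base axis. Payload 7 kg.
Tool frame: the origin (TCP) lies midway between the tips of the shut fingers; the grasp point (between the pads) lies 19 mm behind it; z points along the fingers, y is the direction in which the jaws open and shut (so a half turn about z gives the same grasp; the last joint's range is limited). The gripper opens to 88 mm and grips with 3 to 60 N. Pads are 19 mm wide; open, the fingers measure 130 mm over their backs; the gripper's body (78 mm by 193 mm) begins 47 mm behind the grasp point.
Start: joints at [-56.03, 20.546, 0.682, 0, -70.136, -16.507], TCP at [0.203, -0.644, 0.227] pointing down, gripper open.
Joint ranges: [-176.03, 176.03], [-82.01, 121.73], [-58.28, 71.71], [-173.87, 95.51], [-174.79, -0.11], [-173.66, 173.66]. Speed limits (degrees/s): [136.94, 136.94, 172.46, 180, 180, 180].

INTERFACE

Orientations are given as [roll, pitch, yaw] about the fixed x, y, z axes, in that order (R = Rz(yaw) Ry(pitch) Rx(roll)).
In Python, from plant import ctrl gives the robot as it stands. The module is installed in compiled form; this text tells all that it offers.
- The arm moves only by the tool arm_command, never from a script. Its argument "targets" is a list that holds one entry, the list of rows, each a list of 7 numbers: the turn, a rotation vector about the world's x, y, z in rad, then the shift along the world's x, y, z in cm, then the opening, from 0 (shut) to 1 (fully open). A call has 1 to 8 rows; each row is the pose to reach, as a shift and turn from the pose commanded when the call began; what a row does not reach only later rows make up. A row lasts 1/12 s, in which the tool goes at most 41.7 mm and 7.16 degrees, less where a joint would pass 70% of its speed; a pose out of reach is approached as far as the arm can. A call with a gripper value outside its range is refused whole. The fingers move at their own pace and stop on an object; the grip force is fixed at half the most. Time passes only in rows, so rows that repeat a pose let the fingers close. It gives the time, the measured TCP pose, the force and the opening at its end, in the units of the state.
- ctrl.get_obs(): the state, without advancing time (a new reading comes with each control period).
- ctrl.snapshot(name): name is "scene" or "top"; returns the picture (420x560x3 uint8, blue, green, red); there is no depth.
- ctrl.camera_model(name): a dict with "K" (3x3 intrinsics, pixels), "xyz" and "rotation" of the camera in the world. Camera axes: x right, y up, looking along -z (the intrinsics and any distortion apply to the point x, -y, -z); pixel columns grow to the right and rows downward; lengths in m; the calibration is good to about 2 mm. A picture is of the moment at which its call begins. camera_model takes no time and is no camera call.
- ctrl.close_job(): hands the job in, once; it reports no verdict.
The state is a dict: "clock": time; "joint_pos": joint angles; "qvel": joint speeds; "tau": joint torques, N m; "tool_pos": TCP position; "orientation": TCP orientation; "force": force on the tool from outside, world axes, zero at the start; "moment": the same for the moment, N m; "opening": finger opening in m.
Only numpy, scipy, OpenCV 4.12 (cv2) and the standard library are available. Lean on these libraries where they do the work, as an engineer would, in place of code of your own. Each camera call takes 0.05 s, during which the arm holds its last target. There are 200 camera calls.

## Working session

There is one attempt and no reset: what is moved stays moved. The work goes in short steps, Python scripts to look and compute and a tool call to move; the robot and the scene stay as the last step left them, time stands still between calls to the robot, and variables do not carry over. Pictures are saved under pics/ and viewed, about 8 in all and at most 12, crops included, and the job is handed in when it is done.

Besides the shell and the picture viewer there is one more tool, called as name(argument=value, ...), one argument or row to a line, values as JSON. arm_command: Moves the arm, as the interface text tells. Its arguments: {"type":"object","properties":{"targets":{"type":"array","items":{"type":"array","items":{"type":"array","items":{"type":"number"}}}}},"required":["targets"]}

```bash
mkdir -p pics; python3 - <<'E'
from plant import ctrl
import cv2,numpy as np
np.set_printoptions(precision=4,suppress=True)
print(ctrl.get_obs())
for n in("scene","top"):
    cv2.imwrite(f"pics/{n}0.png",ctrl.snapshot(n)); print(n,ctrl.camera_model(n))
E
```

```text
{'clock': 0.0, 'joint_pos': array([-56.0301,  20.5912,   0.6331,  -0.0202, -70.1344, -16.5069]), 'qvel': array([ 0.0629,  0.0033, -0.0255, -0.0563, -0.0651, -0.0231]), 'tau': array([  0.0005, -58.272 ,  29.3052,   6.9974,   0.0067,  -0.0002]), 'tool_pos': array([ 0.2024, -0.6434,  0.2256]), 'orientation': array([ 179.9059,   -0.0081, -162.5439]), 'force': array([ 0.0903,  1.551 , -0.3973]), 'moment': array([ 0.0084, -0.0045,  0.0223]), 'opening': 0.08709130341928147}
scene {'K': array([[464.1936,   0.    , 284.4885],
       [  0.    , 464.1936, 203.5033],
       [  0.    ,   0.    ,   1.    ]]), 'xyz': array([ 1.0989, -0.4325,  1.1985]), 'rotation': array([34.5632,  0.089 , 51.8966])}
top {'K': array([[398.384 ,   0.    , 279.3434],
       [  0.    , 398.384 , 208.1095],
       [  0.    ,   0.    ,   1.    ]]), 'xyz': array([0.4658, 0.0176, 1.    ]), 'rotation': array([  3.5329,  -1.0028, -91.4294])}
```

View pics/top0.png

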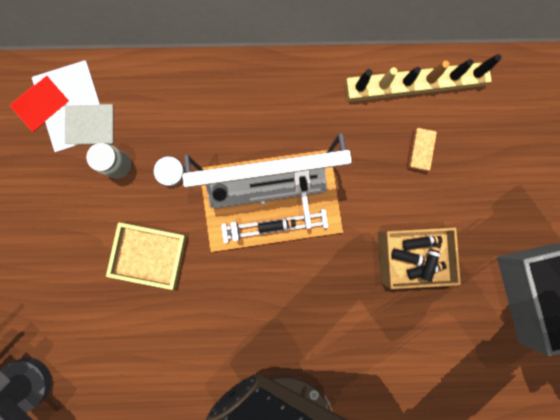

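View pics/scene0.png

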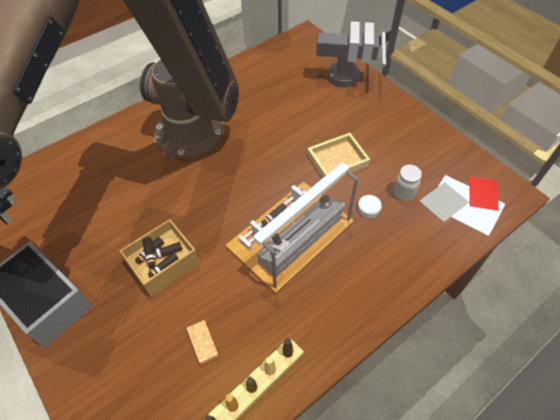

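Top view: jig at about (275,200), fence end left (225,230), fin right (303,183), blank (270,226), tray left (147,256), carton right. The arm is clear of the scene.

```bash
cat > h.py <<'E'
from plant import ctrl
import cv2,numpy as np
from scipy.spatial.transform import Rotation as R
np.set_printoptions(precision=4,suppress=True)
def cam(n):
    m=ctrl.camera_model(n); return m["K"],m["xyz"],R.from_euler('xyz',m["rotation"],degrees=True).as_matrix()
def ray(n,px):
    K,c,r=cam(n); d=np.linalg.inv(K)@[px[0],px[1],1]; return c,r@(d*[1,-1,-1])
def onz(n,px,z):
    c,d=ray(n,px); return c+d*(z-c[2])/d[2]
def proj(n,p):
    K,c,r=cam(n); q=r.T@(np.asarray(p)-c)*[1,-1,-1]; u=K@q; return u[:2]/u[2]
E
python3 - <<'E'
from h import *
im=cv2.imread("pics/top0.png"); c=im[140:260,180:360]
cv2.imwrite("pics/c1.png",cv2.resize(c,None,fx=4.4,fy=4.4,interpolation=cv2.INTER_CUBIC))
im2=cv2.imread("pics/scene0.png"); c=im2[160:300,220:380]
cv2.imwrite("pics/c2.png",cv2.resize(c,None,fx=4.2,fy=4.2,interpolation=cv2.INTER_CUBIC))
hsv=cv2.cvtColor(im,cv2.COLOR_BGR2HSV)
for p in [(210,235),(330,225),(300,240),(60,200),(120,230)]: print(p,hsv[p[1],p[0]])
E
```

```text
(210, 235) [ 20 154 253]
(330, 225) [ 18 160 250]
(300, 240) [ 11 166 129]
(60, 200) [ 11 168 149]
(120, 230) [ 25 108 151]
```

View pics/c1.png

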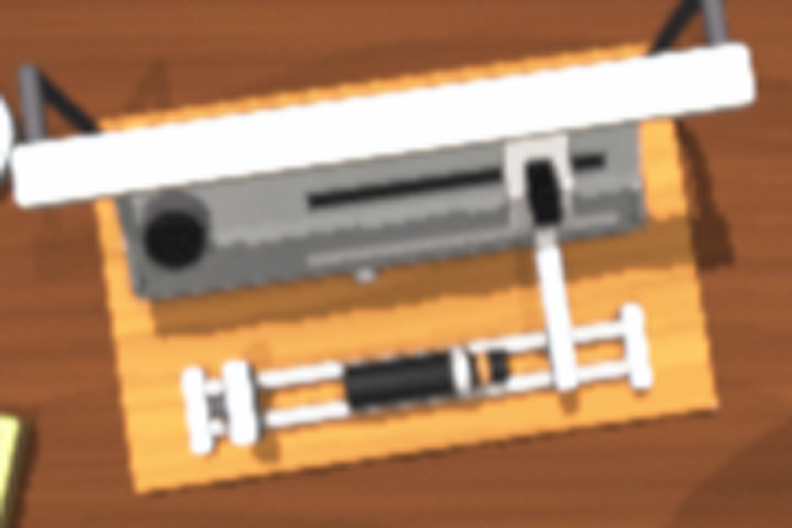

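View pics/c2.png

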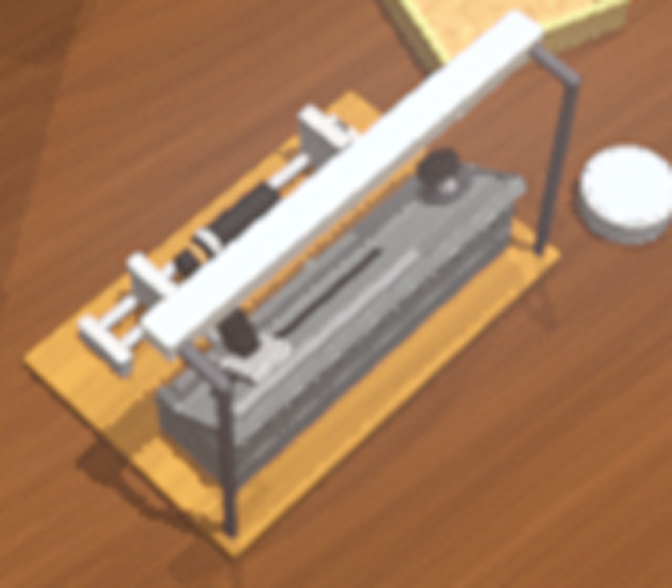

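Crop 1 shows the blank (345–508 × 380), paddle (565,370), fence face (~258,400), plunger (178,238), fin top (545,190), board near corners (135,492),(717,407) at scale 4.4. Now fitting the poses.

```bash
cat > pose.py <<'E'
from h import *
im=cv2.imread("pics/top0.png")
def px(x,y): return np.array([180+(x+.5)/4.4-.5,140+(y+.5)/4.4-.5])
hsv=cv2.cvtColor(im,cv2.COLOR_BGR2HSV)
m=cv2.inRange(hsv,(13,120,190),(24,255,255)); m[:140]=0;m[262:]=0;m[:,:195]=0;m[:,350:]=0
# near edge: lowest pixel per column; left/right: extreme per row
def fit(pts): 
    w=np.array([onz("top",p,.015)[:2] for p in pts]); vx,vy,x,y=cv2.fitLine(w.astype(np.float32),cv2.DIST_HUBER,0,.01,.01).ravel().astype(float); return np.array([vx,vy]),np.array([x,y])
near=[(c,np.where(m[:,c])[0].max()+.5) for c in range(216,338)]
left=[(np.where(m[r])[0].min()-.5,r) for r in range(196,244)]
right=[(np.where(m[r])[0].max()+.5,r) for r in range(178,228)]
N,L,Rr=fit(near),fit(left),fit(right)
def X(a,b): 
    t=np.linalg.solve(np.c_[a[0],-b[0]],b[1]-a[1]); return a[1]+a[0]*t[0]
nl,nr=X(N,L),X(N,Rr); 
print("corners",nl,nr,"len",np.linalg.norm(nl-nr))
d=(nl-nr)/np.linalg.norm(nl-nr); yaw=np.arctan2(-d[0],d[1])
angs=[np.degrees(np.arctan2(v[0][1],v[0][0])) for v in(N,L,Rr)];print("angs",angs,"yaw",np.degrees(yaw))
ux=np.array([d[1],-d[0]]); C=(nl+nr)/2+ux*.105
print("jig",C)
Rz=R.from_euler('z',yaw).as_matrix()
def J(p): return Rz@(np.asarray(p)/1000)+[*C,0]
def inv(w): return Rz.T@(np.asarray(w)-[*C,0])*1000
if __name__=="__main__":
    print("plunger check",inv(onz("top",px(178,238),J([35-26*.574,0,75+26*.819])[2])), "expect",[35-26*.574,115])
    print("fin top",inv(onz("top",px(543,178),J([35-44*.574,0,75+44*.819])[2])),"expect x",35-44*.574)
    for n,p,z in [("blank front",(345,387),45),("tenon end",(509,364),45),("paddle left",(553,365),62),("paddle right",(578,365),62),("fence right top",(257,395),74),("fence left",(226,400),74),("leftbar",(185,410),40)]:
        print(n,inv(onz("top",px(*p),z/1000)))
    s=cv2.inRange(hsv,(10,40,110),(35,200,255)); s[:215]=0;s[300:]=0;s[:,:95]=0;s[:,195:]=0
    t=cv2.inRange(hsv,(22,60,110),(35,255,255)); t[:215]=0;t[300:]=0;t[:,:95]=0;t[:,195:]=0
    cs,_=cv2.findContours(t,cv2.RETR_EXTERNAL,cv2.CHAIN_APPROX_NONE); c=max(cs,key=cv2.contourArea)
    b=cv2.boxPoints(cv2.minAreaRect(c)); print(b)
    W=np.array([onz("top",p,.035)[:2] for p in b]); print(W,W.mean(0),[np.linalg.norm(W[i]-W[i-1]) for i in range(4)])
    e=[W[i]-W[i-1] for i in range(4)]; print([np.degrees(np.arctan2(v[1],v[0])) for v in e])
    for q in([-25.25*0+35-44*.574,-85,75+44*.819],): print("scene proj fin",proj("scene",J(q)),proj("scene",J([35-26*.574,115,75+26*.819])))
E
python3 pose.py
```

```text
corners [0.4234 0.1726] [ 0.4915 -0.3893] len 0.5659622583680166
angs [np.float64(-83.09554895856145), np.float64(6.487401019603401), np.float64(82.31871012109956)] yaw 6.90445104143856
jig [ 0.5617 -0.0957]
plunger check [ 23.1919 228.8163  96.294 ] expect [20.076, 115]
fin top [ 25.3339  38.811  111.036 ] expect x 9.744000000000003
blank front [-64.4442 156.1679  45.    ]
tenon end [-64.9742  66.0065  45.    ]
paddle left [-69.2071  43.7781  62.    ]
paddle right [-71.145   30.5077  62.    ]
fence right top [-62.4282 201.6091  74.    ]
fence left [-62.6722 218.093   74.    ]
leftbar [-64.1399 244.3753  40.    ]
[[105.309  276.3398]
 [116.8164 220.7206]
 [184.7366 234.7731]
 [173.2292 290.3922]]
[[0.372  0.4181]
 [0.5039 0.3908]
 [0.4661 0.2285]
 [0.3344 0.2572]] [0.4191 0.3237] [np.float64(0.1651697736288618), np.float64(0.13473065085942265), np.float64(0.16666193183413278), np.float64(0.1348086844623795)]
[np.float64(76.85322981816077), np.float64(-11.660506505757766), np.float64(-103.10947365347182), np.float64(167.70432254483833)]
scene proj fin [239.4222 261.9461] [295.4354 221.5906]
```

```bash
python3 - <<'E'
s=open("pose.py").read()
s=s.replace("right=[(np.where(m[r])[0].max()+.5,r) for r in range(178,228)]","""_,lab,st,_=cv2.connectedComponentsWithStats(cv2.morphologyEx(m,cv2.MORPH_OPEN,np.ones((3,3),np.uint8))); m=(lab==lab[236,300 if lab[236,300] else 215]).astype(np.uint8)
right=[(np.where(m[r])[0].max()+.5,r) for r in range(205,228)]""")
open("pose.py","w").write(s)
E
python3 pose.py; python3 -c "
from pose import *
print(right[::5]); print(onz('top',px(717,407),.015),onz('top',px(135,492),.015))"
```

```text
corners [0.4234 0.1726] [ 0.4633 -0.1565] len 0.33151547789178765
angs [np.float64(-83.09554895856145), np.float64(6.487401019603401), np.float64(7.007646580644242)] yaw 6.90445104143856
jig [0.5476 0.0207]
plunger check [ 23.1919 111.593   96.294 ] expect [20.076, 115]
fin top [ 25.3339 -78.4124 111.036 ] expect x 9.744000000000003
blank front [-64.4442  38.9445  45.    ]
tenon end [-64.9742 -51.2169  45.    ]
paddle left [-69.2071 -73.4453  62.    ]
paddle right [-71.145  -86.7157  62.    ]
fence right top [-62.4282  84.3857  74.    ]
fence left [-62.6722 100.8696  74.    ]
leftbar [-64.1399 127.1519  40.    ]
[[105.309  276.3398]
 [116.8164 220.7206]
 [184.7366 234.7731]
 [173.2292 290.3922]]
[[0.372  0.4181]
 [0.5039 0.3908]
 [0.4661 0.2285]
 [0.3344 0.2572]] [0.4191 0.3237] [np.float64(0.1651697736288618), np.float64(0.13473065085942265), np.float64(0.16666193183413278), np.float64(0.1348086844623795)]
[np.float64(76.85322981816077), np.float64(-11.660506505757766), np.float64(-103.10947365347182), np.float64(167.70432254483833)]
scene proj fin [271.5751 234.6414] [323.5453 197.4687]
corners [0.4234 0.1726] [ 0.4633 -0.1565] len 0.33151547789178765
angs [np.float64(-83.09554895856145), np.float64(6.487401019603401), np.float64(7.007646580644242)] yaw 6.90445104143856
jig [0.5476 0.0207]
[(np.float64(338.5), 205), (np.float64(339.5), 210), (np.float64(340.5), 215), (np.float64(340.5), 220), (np.float64(341.5), 225)]
[ 0.463  -0.1562  0.015 ] [0.4238 0.1709 0.015 ]
```

```bash
sed -i 's/^print(/0 and print(/; s/;print("angs/;0 and print("angs/' pose.py; cat > go.py <<'E'
import sys
from pose import *
n=np.array([-.5736,0,.8192])
def deck(y,h): return J(np.array([35,y,75])+h*n)
def rot(tilt,yawoff=0): # jaws along jig y (+yawoff deg about z)
    base=np.array([[1,0,0],[0,-1,0],[0,0,-1]]).T
    base=np.c_[[-1,0,0],[0,1,0],[0,0,-1]]
    return R.from_matrix(R.from_euler('z',yaw+np.radians(yawoff)).as_matrix()@R.from_euler('y',-tilt,degrees=True).as_matrix()@base)
def state():
    o=ctrl.get_obs(); return o,R.from_euler('xyz',o["orientation"],degrees=True)
def rel(P,Q=None):
    o,q=state(); s=(np.asarray(P)-o["tool_pos"])*100
    t=(Q*q.inv()).as_rotvec() if Q is not None else np.zeros(3)
    print("t",round(o["clock"],2),"turn",t.round(3),"shift",s.round(2),"deg",np.degrees(np.linalg.norm(t)).round(1),"F",o["force"].round(1),"open",round(o["opening"],4))
E
python3 -c "
from go import *
print(yaw,J([0,0,0]),'jig y dir',Rz[:,1],'n',Rz@n)
rel(deck(-79,150),rot(35)); print(deck(-79,20)-deck(-79,150))
print('fin outer topview pred',proj('top',deck(-79,44)), 'seen',px(545,209))
"
```

```text
0.12050540371585432 [0.5476 0.0207 0.    ] jig y dir [-0.1202  0.9927  0.    ] n [-0.5694 -0.069   0.8192]
t 0.1 turn [ 0.128 -0.598 -0.179] shift [30.41 57.95 -2.78] deg 36.5 F [-0.5 -0.1  0.1] open 0.0874
[ 0.074   0.009  -0.1065]
fin outer topview pred [304.3104 186.8508] seen [303.4773 187.1136]
```

arm_command(
  targets=[
    [[0.016,-0.075,-0.022,1.9,3.6,0,0.5],[0.032,-0.15,-0.045,3.8,7.2,0,0.5],[0.048,-0.225,-0.067,5.7,10.8,0,0.5],[0.064,-0.3,-0.09,7.6,14.4,0,0.5],[0.08,-0.375,-0.112,9.5,18,0,0.5],[0.096,-0.45,-0.134,11.4,21.6,0,0.5],[0.112,-0.52,-0.157,13.3,25.2,0,0.5],[0.128,-0.598,-0.179,15.2,28.8,0,0.5]],
  ],
)

```text
clock: 0.77
tool_pos: [0.3552, -0.3543, 0.2268]
orientation: [-180.0, 35.2, -173.2]
force: [0.3, -0.9, -0.6]
opening: 0.0449
```

```bash
python3 -c "
from go import *
rel(deck(-77,150),rot(35))"
```

```text
t 0.77 turn [0.    0.003 0.002] shift [15.1  29.24 -2.9 ] deg 0.2 F [ 0.3 -0.9 -0.6] open 0.0449
```

arm_command(
  targets=[
    [[0,0,0,1.9,3.7,-0.3,0.5],[0,0,0,3.8,7.4,-0.7,0.5],[0,0,0,5.7,11,-1,0.5],[0,0,0,7.6,14.7,-1.5,0.5],[0,0,0,9.5,18.4,-1.8,0.5],[0,0,0,11.4,22,-2.2,0.5],[0,0,0,13.3,25.7,-2.6,0.5],[0,0.003,0.002,15.1,29.2,-2.9,0.5]],
  ],
)

```text
clock: 1.43
tool_pos: [0.4705, -0.1344, 0.2028]
orientation: [-179.7, 34.7, -173.1]
force: [0.5, -3.1, -0.7]
opening: 0.0441
```

```bash
python3 -c "
from go import *
rel(deck(-77,150),rot(35));rel(deck(-77,60),rot(35));rel(deck(-77,20),rot(35))
s=ctrl.snapshot('scene');cv2.imwrite('pics/s1.png',cv2.resize(s[130:300,180:410],None,fx=3.4,fy=3.4,interpolation=cv2.INTER_CUBIC))"
```

```text
t 1.43 turn [ 0.005 -0.004  0.004] shift [ 3.57  7.25 -0.49] deg 0.4 F [ 0.5 -3.1 -0.7] open 0.0441
t 1.43 turn [ 0.005 -0.004  0.004] shift [ 8.7   7.87 -7.87] deg 0.4 F [ 0.5 -3.1 -0.7] open 0.0441
t 1.43 turn [ 0.005 -0.004  0.004] shift [ 10.97   8.14 -11.14] deg 0.4 F [ 0.5 -3.1 -0.7] open 0.0441
```

View pics/s1.png

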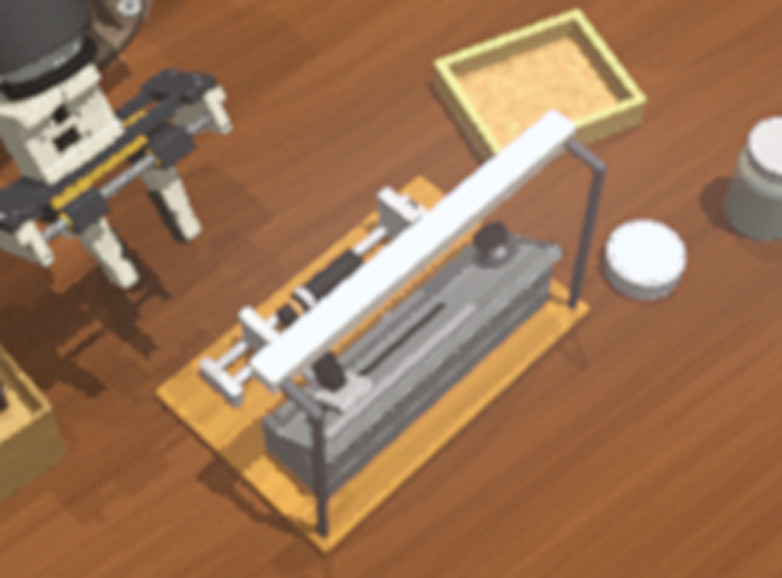

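The gripper, square to the deck, is left of the jig in view (~(120,200)), fin at (330,370) untouched. Moving to hover.

arm_command(
  targets=[
    [[0,0,0,1.2,2.6,-0.2,0.5],[0,0,0,2.4,5,-0.4,0.5],[0,0,0,3.6,7.2,-0.5,0.5],[0,0,0,3.6,7.2,-0.5,0.5],[0,0,0,3.6,7.2,-0.5,0.5],[0,0,0,3.6,7.2,-0.5,0.5]],
  ],
)

```text
clock: 1.98
tool_pos: [0.5071, -0.0678, 0.2004]
orientation: [180.0, 34.2, -173.2]
force: [-0.5, -0.6, -1.6]
opening: 0.0439
```

```bash
python3 -c "
from go import *
rel(deck(-77,60),rot(35));rel(deck(-77,20),rot(35))"
```

```text
t 1.98 turn [ 0.002 -0.014  0.002] shift [ 5.04  1.21 -7.63] deg 0.8 F [-0.5 -0.6 -1.6] open 0.0439
t 1.98 turn [ 0.002 -0.014  0.002] shift [  7.31   1.49 -10.91] deg 0.8 F [-0.5 -0.6 -1.6] open 0.0439
```

arm_command(
  targets=[
    [[0,-0.014,0,1.2,0.8,-1.9,0.5],[0,-0.014,0,2.5,1.0,-3.8,0.5],[0,-0.014,0,3.8,1.1,-5.7,0.5],[0,-0.014,0,5.0,1.2,-7.6,0.5],[0,-0.014,0,5.0,1.2,-7.6,0.5],[0,-0.014,0,5.0,1.2,-7.6,0.5]],
  ],
)

```text
clock: 2.48
tool_pos: [0.5562, -0.0768, 0.1298]
orientation: [177.8, 32.9, -173.2]
force: [1.3, 0.6, 1.3]
opening: 0.0435
```

```bash
python3 -c "
from go import *
rel(deck(-77,20),rot(35))
s=ctrl.snapshot('top');cv2.imwrite('pics/t1.png',cv2.resize(s[130:270,190:370],None,fx=4,fy=4,interpolation=cv2.INTER_CUBIC))"
```

```text
t 2.48 turn [-0.028 -0.04  -0.019] shift [ 2.4   2.38 -3.84] deg 3.0 F [1.3 0.6 1.3] open 0.0435
```

View pics/t1.png

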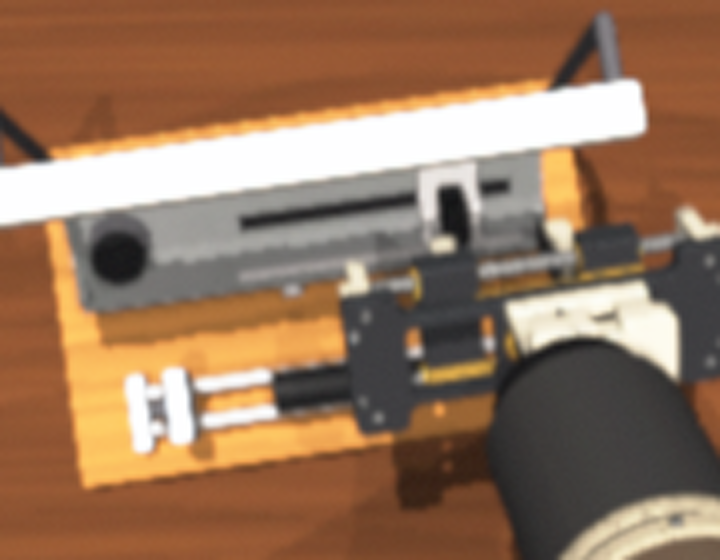

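The image shows the gripper displaced to -y (left fingertip at (443,240) just in front of the fin) – the arm did not reach the command. Checking joints.

```bash
python3 -c "
from go import *
o,_=state();print(o)"
```

```text
{'clock': 2.5333, 'joint_pos': array([  10.9802,    1.6359,  -55.1559,   19.7531,   -0.1818, -113.2494]), 'qvel': array([ 0.3068, -2.3084, -0.7683,  2.2656,  0.074 , -1.5611]), 'tau': array([ -0.1648, -21.5971,  21.1285,   2.9738,   1.5994,   0.5578]), 'tool_pos': array([ 0.5561, -0.0764,  0.1309]), 'orientation': array([ 177.79  ,   32.9716, -173.1885]), 'force': array([0.5847, 0.5191, 0.4069]), 'moment': array([-0.2949,  1.7786,  0.0723]), 'opening': 0.04357526886571759}
```

```bash
cat >> go.py <<'E'
def ax(t): return np.array([-np.sin(np.radians(t)),0,np.cos(np.radians(t))])
def tp(y,h,back,t=25,u=0): return J(np.array([35,y,75])+h*n+u*np.array([.819,0,.574])+back*ax(t))
E
python3 -c "
from go import *
rel(tp(-77,22,80,25,-2),rot(25));rel(tp(-77,22,0,25,-2),rot(25))"
```

```text
t 2.53 turn [-0.05   0.134 -0.017] shift [-1.23  1.9   3.35] deg 8.3 F [0.6 0.5 0.4] open 0.0436
t 2.53 turn [-0.05   0.134 -0.017] shift [ 2.13  2.31 -3.9 ] deg 8.3 F [0.6 0.5 0.4] open 0.0436
```

arm_command(
  targets=[
    [[0,0,0,-1.0,0,2.5,0.5],[-0.02,0.05,-0.005,-1.2,0.3,4.5,0.5],[-0.05,0.134,-0.017,-1.2,1.2,4.5,0.5],[-0.05,0.134,-0.017,-1.2,1.9,3.4,0.5],[-0.05,0.134,-0.017,-1.2,1.9,3.4,0.5],[-0.05,0.134,-0.017,-1.2,1.9,3.4,0.5]],
  ],
)

```text
clock: 3.03
tool_pos: [0.5436, -0.0568, 0.166]
orientation: [180.0, 25.1, -173.0]
force: [-0.6, -0.0, -0.4]
opening: 0.0441
```

```bash
python3 -c "
from go import *
rel(tp(-77,22,80,25,-2),rot(25));rel(tp(-77,22,0,25,-2),rot(25)); print(state()[0]['joint_pos'])"
```

```text
t 3.03 turn [-0.     0.002 -0.002] shift [ 0.03 -0.05 -0.17] deg 0.2 F [-0.6 -0.  -0.4] open 0.0441
t 3.03 turn [-0.     0.002 -0.002] shift [ 3.39  0.35 -7.42] deg 0.2 F [-0.6 -0.  -0.4] open 0.0441
[  17.3774   -1.7628  -45.425    11.7429  -21.9792 -110.2915]
```

arm_command(
  targets=[
    [[0,0,0,0.8,0.1,-1.8,0.5],[0,0,0,1.7,0.2,-3.7,0.5],[0,0,0,2.5,0.3,-5.5,0.5],[0,0,0,3.0,0.3,-6.5,0.5],[0,0,0,3.4,0.3,-7.4,0.5],[0,0,0,3.4,0.3,-7.4,0.5],[0,0,0,3.4,0.3,-7.4,0.5]],
  ],
)

```text
clock: 3.62
tool_pos: [0.5771, -0.0552, 0.0915]
orientation: [180.0, 24.9, -173.0]
force: [-0.6, -0.3, -0.2]
opening: 0.044
```

```bash
python3 -c "
from go import *
rel(tp(-77,22,0,25,-2),rot(25)); print(state()[0]['joint_pos'])"
```

```text
t 3.62 turn [-0.    -0.001 -0.002] shift [0.03 0.19 0.04] deg 0.1 F [-0.6 -0.3 -0.2] open 0.044
[  10.634     7.948   -55.2442   38.1422   -2.4425 -131.4331]
```

arm_command(
  targets=[
    [[-0.005,0.044,0,-0.1,0.1,0.2,0.5],[-0.01,0.087,0,-0.2,0.2,0.3,0.5],[-0.01,0.087,0,-0.2,0.2,0.3,0],[-0.01,0.087,0,-0.2,0.2,0.3,0],[-0.01,0.087,0,-0.2,0.2,0.3,0],[-0.01,0.087,0,-0.2,0.2,0.3,0],[-0.01,0.087,0,-0.2,0.2,0.3,0]],
  ],
)

```text
clock: 4.2
tool_pos: [0.5763, -0.0526, 0.0956]
orientation: [179.9, 20.1, -173.0]
force: [2.0, -1.4, 1.2]
opening: 0.0163
```

```bash
python3 -c "
from go import *
rel(tp(-77,26,0,20,-2),rot(20)); o=state()[0];print(o['joint_pos'],o['force'],inv(o['tool_pos']))"
```

```text
t 4.2 turn [-0.001  0.001 -0.002] shift [-0.11 -0.09 -0.04] deg 0.2 F [ 2.  -1.4  1.2] open 0.0163
[  15.9707    9.253   -41.9047    9.1672  -19.2055 -107.0855] [ 1.9904 -1.4055  1.167 ] [ 19.6688 -76.1963  95.5914]
```

arm_command(
  targets=[
    [[0,0,0,-0.09,0.75,0,0],[0,0,0,-0.18,1.5,0,0],[0,0,0,-0.27,2.25,0,0],[0,0,0,-0.36,3.0,0,0],[0,0,0,-0.45,3.75,0,0],[0,0,0,-0.54,4.5,0,0],[0,0,0,-0.63,5.25,0,0],[0,0,0,-0.71,5.9,0,0]],
  ],
)

```text
clock: 4.87
tool_pos: [0.5691, 0.0067, 0.0956]
orientation: [179.9, 20.1, -173.0]
force: [0.9, -2.9, 2.9]
opening: 0.0159
```

```bash
python3 -c "
from go import *
o=state()[0];print(o['joint_pos'],o['force'],o['opening'],inv(o['tool_pos']))"
```

```text
[  23.0179    8.0506  -46.9922   19.2263  -16.4641 -123.591 ] [ 0.9257 -2.8665  2.8542] 0.01591805153562908 [ 19.702  -16.4427  95.6067]
```

Fin at jig y −16.4. Now creep until the force rises.

arm_command(
  targets=[
    [[0,0,0,-0.02,0.15,0,0],[0,0,0,-0.04,0.3,0,0],[0,0,0,-0.05,0.4,0,0],[0,0,0,-0.05,0.4,0,0]],
  ],
)

```text
clock: 5.2
tool_pos: [0.5687, 0.0106, 0.0956]
orientation: [179.9, 20.0, -173.0]
force: [-3.9, -0.9, 7.3]
opening: 0.0158
```

arm_command(
  targets=[
    [[0,0,0,-0.01,0.1,0,0],[0,0,0,-0.02,0.2,0,0],[0,0,0,-0.02,0.2,0,0]],
  ],
)

```text
clock: 5.45
tool_pos: [0.5685, 0.0125, 0.0956]
orientation: [179.9, 20.0, -173.0]
force: [-3.8, -2.5, 7.0]
opening: 0.0154
```

arm_command(
  targets=[
    [[0,0,0,-0.01,0.1,0,0],[0,0,0,-0.02,0.2,0,0],[0,0,0,-0.02,0.2,0,0]],
  ],
)

```text
clock: 5.7
tool_pos: [0.5682, 0.0144, 0.0956]
orientation: [179.9, 20.0, -173.0]
force: [-3.7, -1.4, 8.2]
opening: 0.0156
```

arm_command(
  targets=[
    [[0,0,0,-0.01,0.1,0,0],[0,0,0,-0.02,0.2,0,0],[0,0,0,-0.02,0.2,0,0]],
  ],
)

```text
clock: 5.95
tool_pos: [0.5681, 0.0151, 0.0955]
orientation: [180.0, 20.0, -173.1]
force: [3.6, -13.2, 5.2]
opening: 0.0159
```

arm_command(
  targets=[
    [[0,0,0,0,0,0,0],[0,0,0,0,0,0,0.5],[0,0,0,0,0,0,0.5],[0,0,0,0,0,0,0.5],[0,0,0,0,0,0,0.5],[0,0,0,0,0,0,0.5]],
  ],
)

```text
clock: 6.45
tool_pos: [0.5683, 0.0173, 0.0952]
orientation: [179.9, 20.0, -173.0]
force: [0.4, 0.0, 0.6]
opening: 0.0414
```

```bash
python3 -c "
from go import *
o=state()[0];print(inv(o['tool_pos']))
rel(tp(-8,26,45,20,-2),rot(20))
rel(tp(115,26,45,20,0),rot(20));rel(tp(115,26,15,20,0),rot(20));print(o['joint_pos'])"
```

```text
[20.1562 -5.8349 95.1829]
t 6.45 turn [-0.002  0.    -0.002] shift [-1.67 -0.42  4.23] deg 0.2 F [0.4 0.  0.6] open 0.0414
t 6.45 turn [-0.002  0.    -0.002] shift [-2.99 11.81  4.34] deg 0.2 F [0.4 0.  0.6] open 0.0414
t 6.45 turn [-0.002  0.    -0.002] shift [-1.97 11.93  1.52] deg 0.2 F [0.4 0.  0.6] open 0.0414
[  24.1388    8.0063  -47.6115   20.7937  -16.1533 -126.1931]
```

Retreat 45 mm along the tool axis, then move over the plunger, shutting the fingers.

arm_command(
  targets=[
    [[0,0,0,-0.5,-0.1,1.4,0.5],[0,0,0,-1.0,-0.2,2.8,0.5],[0,0,0,-1.7,-0.2,4.6,0.5],[0,0,0,-2.1,2.6,4.6,0.2],[0,0,0,-2.4,5.6,4.5,0],[0,0,0,-2.7,8.6,4.4,0],[0,0,0,-3.0,11.8,4.3,0],[0,0,0,-3.0,11.8,4.3,0]],
  ],
)

```text
clock: 7.12
tool_pos: [0.5388, 0.1396, 0.1389]
orientation: [179.8, 20.1, -172.8]
force: [0.6, -0.6, 0.2]
opening: 0.0161
```

```bash
python3 -c "
from go import *
o=state()[0];print(inv(o['tool_pos']),o['joint_pos'])
rel(tp(115,30,0,20,0),rot(20));rel(tp(115,12,0,20,0),rot(20))
s=ctrl.snapshot('scene');cv2.imwrite('pics/s2.png',cv2.resize(s[130:300,200:400],None,fx=3.4,fy=3.4,interpolation=cv2.INTER_CUBIC))"
```

```text
[  5.5675 119.1333 138.9202] [  40.1891    3.1207  -47.8674   26.8653  -24.1785 -146.1128]
t 7.12 turn [-0.003  0.002 -0.007] shift [ 1.26 -0.26 -3.93] deg 0.4 F [ 0.6 -0.6  0.2] open 0.0161
t 7.12 turn [-0.003  0.002 -0.007] shift [ 2.29 -0.14 -5.41] deg 0.4 F [ 0.6 -0.6  0.2] open 0.0161
```

View pics/s2.png

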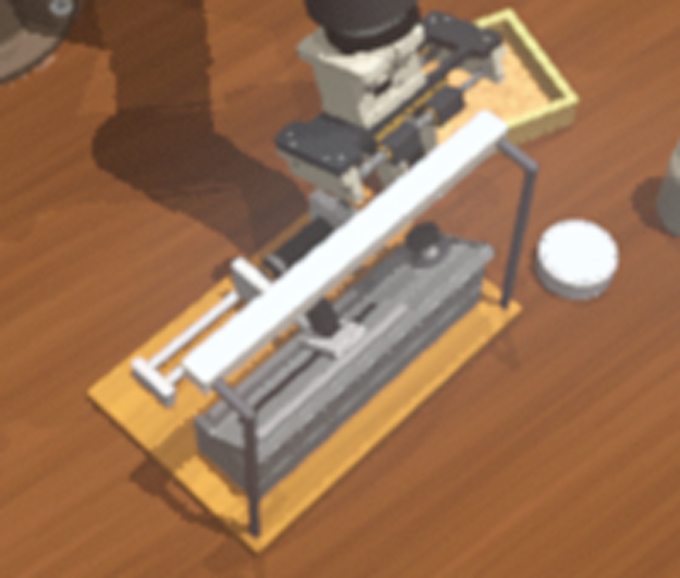

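The blank (290,245) is between paddle and fence; the shut-ing gripper is clear of the light at (400,130), plunger at (425,240).

arm_command(
  targets=[
    [[0,0,0,0.4,-0.1,-1.3,0],[0,0,0,0.8,-0.2,-2.6,0],[0,0,0,1.2,-0.25,-3.8,0],[0,0,0,1.2,-0.25,-3.8,0],[0,0,0,1.2,-0.25,-3.8,0],[0,0,0,1.2,-0.25,-3.8,0]],
  ],
)

```text
clock: 7.67
tool_pos: [0.5506, 0.1321, 0.1008]
orientation: [179.9, 20.0, -173.1]
force: [0.5, 1.0, 0.0]
opening: 0.0003
```

```bash
python3 -c "
from go import *
rel(tp(115,30,0,20,0),rot(20));rel(tp(115,13,0,20,0),rot(20));print(state()[0]['joint_pos'])"
```

```text
t 7.67 turn [-0.002  0.    -0.001] shift [ 0.08  0.48 -0.12] deg 0.1 F [0.5 1.  0. ] open 0.0003
t 7.67 turn [-0.002  0.    -0.001] shift [ 1.05  0.6  -1.52] deg 0.1 F [0.5 1.  0. ] open 0.0003
[  35.9777    7.0956  -52.0899   36.4161  -16.0909 -152.8662]
```

arm_command(
  targets=[
    [[0,0,0,0.1,0.4,-0.1,0],[0,0,0,0.3,0.5,-0.5,0],[0,0,0,0.5,0.5,-0.8,0],[0,0,0,0.7,0.5,-1.1,0],[0,0,0,0.7,0.5,-1.1,0]],
  ],
)

```text
clock: 8.08
tool_pos: [0.5587, 0.139, 0.0908]
orientation: [179.8, 20.2, -173.0]
force: [-1.3, 2.7, 5.3]
opening: 0.0002
```

```bash
python3 -c "
from go import *
o=state()[0];print('Fn',o['force']@(Rz@n),o['force'])
rel(tp(115,13,0,20,0),rot(20));print(o['joint_pos'])"
```

```text
Fn 4.9002690783956915 [-1.2664  2.7025  5.329 ]
t 8.08 turn [-0.004  0.003 -0.003] shift [ 0.24 -0.09 -0.51] deg 0.3 F [-1.3  2.7  5.3] open 0.0002
[  34.3555    8.6692  -53.2008   42.3056  -13.3312 -157.3942]
```

arm_command(
  targets=[
    [[0,0,0,0.1,-0.05,-0.15,0],[0,0,0,0.2,-0.1,-0.3,0],[0,0,0,0.2,-0.1,-0.3,0]],
  ],
)

```text
clock: 8.33
tool_pos: [0.5607, 0.1389, 0.0885]
orientation: [179.7, 20.3, -172.9]
force: [-10.0, 5.1, 12.2]
opening: 0.0006
```

arm_command(
  targets=[
    [[0,0,0,0.05,0,-0.1,0],[0,0,0,0.1,0,-0.2,0],[0,0,0,0.1,0,-0.2,0],[0,0,0,0.1,0,-0.2,0]],
  ],
)

```text
clock: 8.67
tool_pos: [0.5612, 0.139, 0.088]
orientation: [179.7, 20.4, -172.9]
force: [-25.7, 4.3, 31.1]
opening: 0.0009
```

Spring force then a hard stop (~40 N along the normal) at about 11.5–12 mm travel: fully down. Retreat.

arm_command(
  targets=[
    [[0,0,0,-0.4,0,0.6,0],[0,0,0,-1.0,0,1.5,0],[0,0,0,-1.8,0,3.4,0],[0,0,0,-2.4,0,5.2,0.3],[0,0,0,-2.1,-3.0,5.2,0.5],[0,0,0,-1.7,-6,5.2,0.5],[0,0,0,-1.4,-9,5.2,0.5],[0,0,0,-1.0,-12,5.2,0.5]],
  ],
)

```text
clock: 9.33
tool_pos: [0.55, 0.0165, 0.1372]
orientation: [179.8, 20.1, -172.9]
force: [1.1, -0.4, 0.8]
opening: 0.0282
```

```bash
python3 -c "
from go import *
rel(tp(-8,26,40,20,-2),rot(20));rel(tp(-8,26,0,20,-2),rot(20))
s=ctrl.snapshot('top');cv2.imwrite('pics/t2.png',cv2.resize(s[130:270,190:370],None,fx=4,fy=4,interpolation=cv2.INTER_CUBIC))"
```

```text
t 9.33 turn [-0.003  0.001 -0.004] shift [ 0.33 -0.32 -0.44] deg 0.3 F [ 1.1 -0.4  0.8] open 0.0282
t 9.33 turn [-0.003  0.001 -0.004] shift [ 1.69 -0.15 -4.2 ] deg 0.3 F [ 1.1 -0.4  0.8] open 0.0282
```

View pics/t2.png

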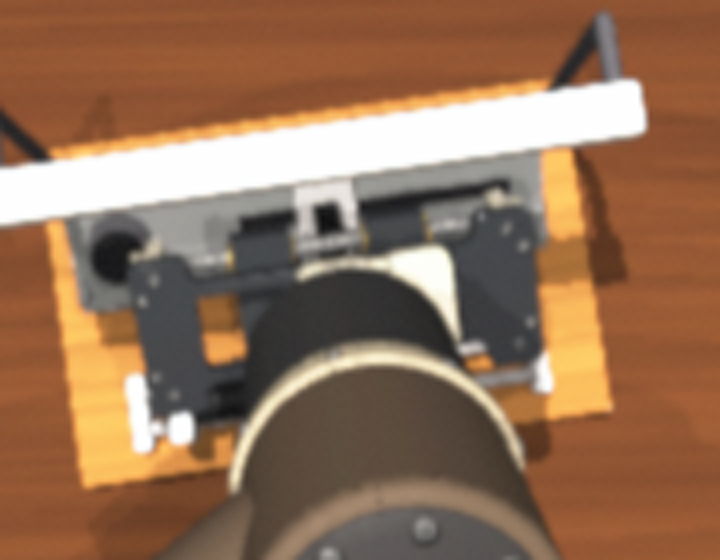

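Fin (328,215) lies midway between the finger carriages; plunger at (118,255) is up. Descend and grip.

arm_command(
  targets=[
    [[0,0,0,0,-0.2,0,0.5],[0,0,0,0.2,-0.2,-0.3,0.5],[0,0,0,0.7,-0.2,-1.6,0.5],[0,0,0,1.2,-0.2,-2.9,0.5],[0,0,0,1.7,-0.2,-4.1,0.5],[0,0,0,1.7,-0.2,-4.1,0.5]],
  ],
)

```text
clock: 9.88
tool_pos: [0.5667, 0.0154, 0.093]
orientation: [179.9, 19.8, -172.9]
force: [-0.6, 0.6, -0.0]
opening: 0.0437
```

arm_command(
  targets=[
    [[0,0,0,0,0,0,0],[0,0,0,0,0,0,0],[0,0,0,0,0,0,0],[0,0,0,0,0,0,0],[0,0,0,0,0,0,0],[0,0,0,0,0,0,0]],
  ],
)

```text
clock: 10.38
tool_pos: [0.5678, 0.0148, 0.0962]
orientation: [179.9, 20.1, -173.0]
force: [-3.6, 0.1, 5.2]
opening: 0.0156
```

```bash
python3 -c "
from go import *
o=state()[0];print(inv(o['tool_pos']),o['joint_pos'],o['force'],o['opening'])
rel(tp(-85,26,0,20,-2),rot(20))"
```

```text
[19.3145 -8.2318 96.1808] [  23.9143    7.8396  -47.5784   20.4849  -16.2212 -125.6835] [-3.6202  0.1339  5.2372] 0.015562270710551263
t 10.38 turn [-0.003  0.002 -0.002] shift [ 0.84 -7.63 -0.1 ] deg 0.2 F [-3.6  0.1  5.2] open 0.0156
```

arm_command(
  targets=[
    [[0,0,0,0.11,-0.9,0,0],[0,0,0,0.22,-1.8,0,0],[0,0,0,0.33,-2.7,0,0],[0,0,0,0.44,-3.6,0,0],[0,0,0,0.55,-4.5,0,0],[0,0,0,0.65,-5.4,0,0],[0,0,0,0.76,-6.3,0,0],[0,0,0,0.87,-7.15,0,0]],
  ],
)

```text
clock: 11.05
tool_pos: [0.5764, -0.057, 0.0962]
orientation: [179.9, 20.1, -173.0]
force: [-3.9, 1.9, 5.7]
opening: 0.0159
```

arm_command(
  targets=[
    [[0,0,0,0.02,-0.15,0,0],[0,0,0,0.04,-0.3,0,0],[0,0,0,0.04,-0.3,0,0]],
  ],
)

```text
clock: 11.3
tool_pos: [0.5768, -0.0602, 0.0961]
orientation: [179.9, 20.1, -173.0]
force: [-1.9, -2.3, 4.7]
opening: 0.0157
```

arm_command(
  targets=[
    [[0,0,0,0.01,-0.1,0,0],[0,0,0,0.02,-0.2,0,0],[0,0,0,0.02,-0.2,0,0]],
  ],
)

```text
clock: 11.55
tool_pos: [0.577, -0.0619, 0.0962]
orientation: [179.9, 20.1, -173.0]
force: [-2.4, 0.2, 4.9]
opening: 0.0158
```

arm_command(
  targets=[
    [[0,0,0,0.01,-0.1,0,0],[0,0,0,0.02,-0.2,0,0],[0,0,0,0.02,-0.2,0,0]],
  ],
)

```text
clock: 11.8
tool_pos: [0.5772, -0.0634, 0.0962]
orientation: [179.8, 20.1, -173.0]
force: [-4.0, 3.2, 6.1]
opening: 0.0159
```

arm_command(
  targets=[
    [[0,0,0,0.01,-0.1,0,0],[0,0,0,0.02,-0.2,0,0],[0,0,0,0.02,-0.2,0,0]],
  ],
)

```text
clock: 12.05
tool_pos: [0.5773, -0.0636, 0.0962]
orientation: [179.8, 20.1, -173.0]
force: [-11.3, 20.8, 8.0]
opening: 0.0159
```

Track end reached (21 N). Release and retreat.

arm_command(
  targets=[
    [[0,0,0,0,0.1,0,0],[0,0,0,0,0.1,0,0.5],[0,0,0,0,0.1,0,0.5],[0,0,0,0,0.1,0,0.5],[0,0,0,0,0.1,0,0.5],[0,0,0,-0.7,0.1,1.8,0.5],[0,0,0,-1.4,0.1,3.6,0.6],[0,0,0,-2.2,0,6.0,0.6]],
  ],
)

```text
clock: 12.72
tool_pos: [0.554, -0.0662, 0.1544]
orientation: [179.9, 19.8, -173.0]
force: [-0.0, 0.4, 0.4]
opening: 0.0502
```

arm_command(
  targets=[
    [[0,0,0,-2,0.3,0,0.6],[0,0,0,-5,1,0,0.6],[-0.01,0.1,0,-8,2.5,0,0.6],[-0.02,0.2,0,-9.5,4.5,0,0.6],[-0.04,0.33,0,-10.5,6.5,0,0.6],[-0.04,0.33,0,-10.5,6.5,0,0.6]],
  ],
)

```text
clock: 13.22
tool_pos: [0.4518, 0.0019, 0.1567]
orientation: [179.9, 0.7, -172.9]
force: [2.7, -0.3, 1.5]
opening: 0.0528
```

```bash
python3 -c "
from go import *
o=state()[0];print(inv(o['tool_pos']),o['orientation'],o['joint_pos'],o['force'],o['opening'])
rel(J([-100,48,100]),rot(0,90))
s=ctrl.snapshot('top');cv2.imwrite('pics/t3.png',cv2.resize(s[130:270,190:370],None,fx=4,fy=4,interpolation=cv2.INTER_CUBIC))"
```

```text
[-97.3304  -7.1088 156.6999] [ 179.8652    0.6895 -172.8891] [  25.44      2.2859  -32.6535    0.1093  -54.3636 -108.3915] [ 2.7054 -0.3359  1.4539] 0.052765152615908605
t 13.22 turn [-0.012  0.006  1.567] shift [-0.93  5.44 -5.67] deg 89.8 F [ 2.7 -0.3  1.5] open 0.0528
```

View pics/t3.png

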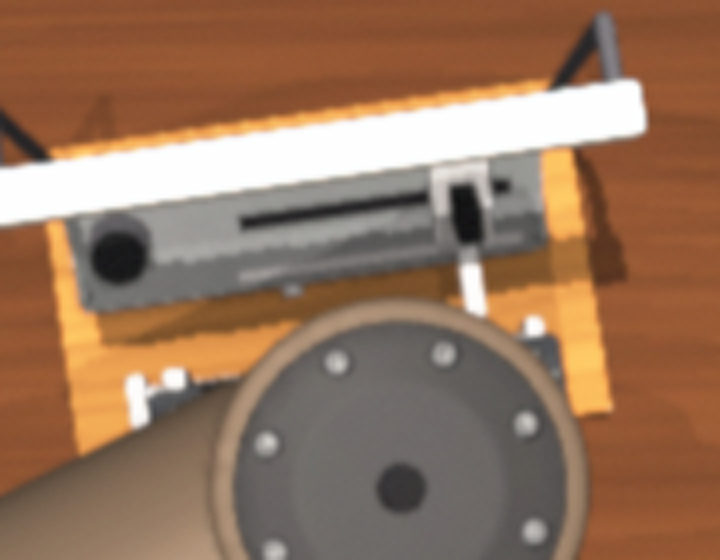

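Stop is parked (fin at (467,210)), plunger up. Rotate 90° over the cradle front.

arm_command(
  targets=[
    [[0,0,0.12,-0.2,0.8,0,0.6],[0,0,0.24,-0.4,1.6,0,0.6],[0,0,0.36,-0.6,2.4,0,0.6],[0,0,0.48,-0.8,3.2,0,0.6],[0,0,0.6,-0.9,4.0,0,0.6],[0,0,0.72,-0.9,4.8,0,0.6],[0,0,0.84,-0.9,5.4,0,0.6],[-0.006,0.003,0.96,-0.9,5.4,0,0.6]],
  ],
)

```text
clock: 13.93
tool_pos: [0.4411, 0.0532, 0.1551]
orientation: [-179.9, 0.7, -117.7]
force: [-0.2, -0.6, 0.0]
opening: 0.0529
```

arm_command(
  targets=[
    [[0,0,0.12,0,0,-1,0.6],[0,0,0.24,0,0,-2,0.6],[0,0,0.36,0,0,-3,0.6],[0,0,0.48,0,0,-4,0.6],[0,0,0.6,0,0,-5,0.6],[0,0,0.607,0,0,-5.6,0.6],[0,0,0.607,0,0,-5.6,0.6],[0,0,0.607,0,0,-5.6,0.6]],
  ],
)

```text
clock: 14.6
tool_pos: [0.441, 0.0527, 0.0993]
orientation: [180.0, 0.6, -83.5]
force: [-0.8, 0.4, 0.4]
opening: 0.0524
```

```bash
python3 -c "
from go import *
o=state()[0];print(inv(o['tool_pos']),o['joint_pos'],o['force'],o['opening'])
rel(J([-65,48,70]),rot(0,90));rel(J([-65,48,39]),rot(0,90))"
```

```text
[-102.0323   44.6621   99.2608] [ 31.8566   6.1776 -37.0766  -0.801  -46.4746 -24.7817] [-0.8477  0.3667  0.3779] 0.05244191935860933
t 14.6 turn [-0.011 -0.001  0.007] shift [ 3.64  0.78 -2.93] deg 0.7 F [-0.8  0.4  0.4] open 0.0524
t 14.6 turn [-0.011 -0.001  0.007] shift [ 3.64  0.78 -6.03] deg 0.7 F [-0.8  0.4  0.4] open 0.0524
```

arm_command(
  targets=[
    [[0,0,0,0,0.3,-1.5,0.6],[-0.011,0,0.007,0.5,0.6,-2.7,0.6],[-0.011,0,0.007,1.7,0.8,-2.7,0.6],[-0.011,0,0.007,2.7,0.8,-2.7,0.6],[-0.011,0,0.007,3.6,0.8,-2.7,0.6],[-0.011,0,0.007,3.6,0.8,-2.9,0.6],[-0.011,0,0.007,3.6,0.8,-2.9,0.6]],
  ],
)

```text
clock: 15.18
tool_pos: [0.4775, 0.061, 0.0704]
orientation: [180.0, 0.1, -82.9]
force: [-0.7, -0.1, 0.1]
opening: 0.0526
```

```bash
python3 -c "
from go import *
o=state()[0];print(inv(o['tool_pos']),o['force'],o['opening'])
rel(J([-65,48,39]),rot(0,90))
s=ctrl.snapshot('scene');cv2.imwrite('pics/s3.png',cv2.resize(s[150:290,220:380],None,fx=4.2,fy=4.2,interpolation=cv2.INTER_CUBIC))"
```

```text
[-64.7715  48.5063  70.377 ] [-0.7231 -0.1398  0.0802] 0.05259667766860929
t 15.18 turn [-0.001 -0.001 -0.003] shift [-0.02 -0.05 -3.14] deg 0.2 F [-0.7 -0.1  0.1] open 0.0526
```

View pics/s3.png

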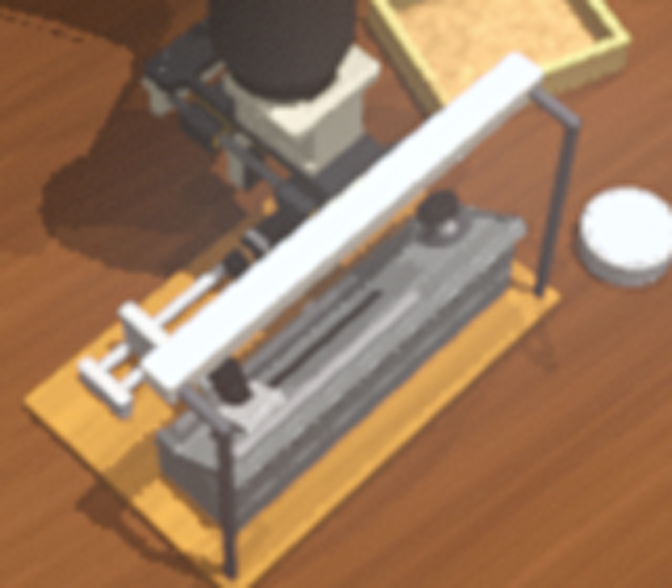

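The blank's tenon end is at crop (235,262), i.e. it stayed by the fence; stop parked. Descend and grip.

arm_command(
  targets=[
    [[0,0,0,0,0,-0.9,0.6],[0,0,0,0,0,-1.8,0.6],[0,0,0,0,0,-2.6,0.6],[0,0,0,0,0,-3.1,0.6],[0,0,0,0,0,-3.1,0.6],[0,0,0,0,0,-3.1,0.6]],
  ],
)

```text
clock: 15.73
tool_pos: [0.4768, 0.061, 0.0389]
orientation: [179.9, 0.0, -82.8]
force: [0.4, -0.5, 0.4]
opening: 0.0525
```

```bash
python3 -c "
from go import *
print(proj('scene',J([-65,-3,50])))
rel(J([-65,48,39]),rot(0,90))"
```

```text
[274.3957 212.9609]
t 15.73 turn [ 0.    -0.002 -0.005] shift [ 0.05 -0.05  0.01] deg 0.3 F [ 0.4 -0.5  0.4] open 0.0525
```

Tenon end prediction (274,213) agrees with the image. Close.

arm_command(
  targets=[
    [[0,0,0,0,0,0,0],[0,0,0,0,0,0,0],[0,0,0,0,0,0,0],[0,0,0,0,0,0,0],[0,0,0,0,0,0,0],[0,0,0,0,0,0,0]],
  ],
)

```text
clock: 16.23
tool_pos: [0.4775, 0.0613, 0.0397]
orientation: [180.0, 0.1, -82.8]
force: [0.5, 0.2, 1.3]
opening: 0.0252
```

arm_command(
  targets=[
    [[0,0,0,0,-0.05,0.4,0],[0,0,0,0,-0.1,0.9,0],[0,0,0,0,-0.1,1.5,0],[0,0,0,-0.5,-0.1,2.2,0],[0,0,0,-1.5,-0.1,2.8,0],[0,0,0,-2.5,-0.1,3.0,0],[0,0,0,-3.5,0,3.0,0],[0,0,0,-4.0,0,3.0,0]],
  ],
)

```text
clock: 16.9
tool_pos: [0.4368, 0.0603, 0.0706]
orientation: [-179.9, 0.0, -82.9]
force: [0.0, 0.3, -0.9]
opening: 0.025
```

```bash
python3 -c "
from go import *
o=state()[0];print(o['force'],o['moment'],o['opening'],inv(o['tool_pos']))
ty=np.radians(-12.5); C=np.array([.4191,.3237]); yd=np.array([-np.sin(ty),np.cos(ty)])
c=C+yd*.006
Q=rot(0,90-12.5-np.degrees(yaw))
rel([*c,.12],Q);rel([*c,.025],Q)"
```

```text
[ 0.0272  0.3152 -0.8673] [0.0381 0.1703 0.0081] 0.02501760401542454 [-105.2532   52.7125   70.6494]
t 16.9 turn [-0.     0.001 -0.343] shift [-1.64 26.92  4.94] deg 19.6 F [ 0.   0.3 -0.9] open 0.025
t 16.9 turn [-0.     0.001 -0.343] shift [-1.64 26.92 -4.56] deg 19.6 F [ 0.   0.3 -0.9] open 0.025
```

arm_command(
  targets=[
    [[0,0,0,-0.3,0.5,2,0],[0,0,-0.06,-0.5,3,4,0],[0,0,-0.11,-0.7,6,5,0],[0,0,-0.17,-0.9,9,5,0],[0,0,-0.23,-1.1,12,5,0],[0,0,-0.29,-1.3,15,5,0],[0,0,-0.343,-1.4,18,5,0],[0,0,-0.343,-1.5,21,5,0]],
  ],
)

```text
clock: 17.57
tool_pos: [0.4211, 0.2724, 0.1202]
orientation: [180.0, 0.1, -102.7]
force: [1.1, 0.5, -0.6]
opening: 0.0252
```

arm_command(
  targets=[
    [[0,0,0,-0.05,2,0,0],[0,0,0,-0.1,4,0,0],[0,0,0,-0.1,5.3,0,0],[0,0,0,-0.1,5.9,0,0],[0,0,0,-0.1,5.9,0,0],[0,0,0,-0.1,5.9,0,0]],
  ],
)

```text
clock: 18.07
tool_pos: [0.421, 0.3294, 0.1192]
orientation: [179.9, -0.0, -102.5]
force: [-0.9, 0.0, -0.0]
opening: 0.0249
```

```bash
python3 -c "
from go import *
ty=np.radians(-12.5); C=np.array([.4191,.3237]); yd=np.array([-np.sin(ty),np.cos(ty)])
c=C+yd*.006
Q=rot(0,90-12.5-np.degrees(yaw))
rel([*c,.025],Q)
s=ctrl.snapshot('scene');cv2.imwrite('pics/s4.png',cv2.resize(s[90:220,240:420],None,fx=4.2,fy=4.2,interpolation=cv2.INTER_CUBIC))"
```

```text
t 18.07 turn [-0.    -0.001  0.   ] shift [-0.06  0.02 -9.42] deg 0.1 F [-0.9  0.  -0. ] open 0.0249
```

View pics/s4.png

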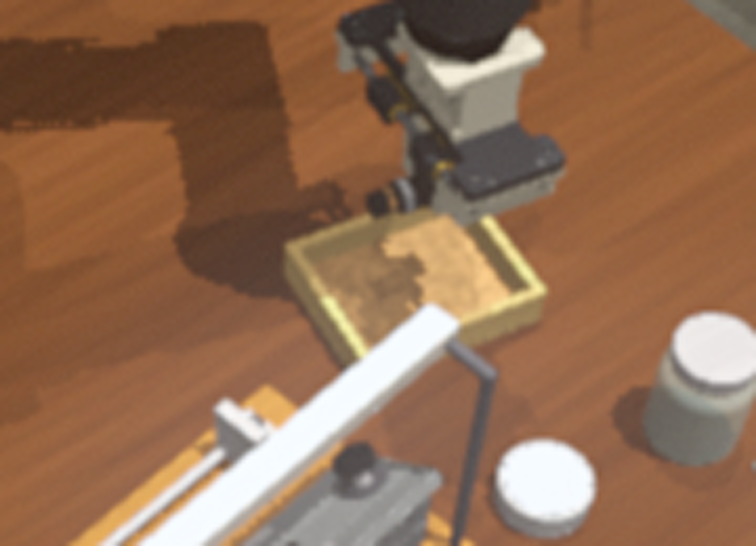

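The blank hangs level in the jaws (tenon at (390,195)) above the tray. Lower.

arm_command(
  targets=[
    [[0,0,0,0,0,-2,0],[0,0,0,0,0,-4,0],[0,0,0,0,0,-6,0],[0,0,0,0,0,-7.5,0],[0,0,0,0,0,-8.8,0],[0,0,0,0,0,-9.6,0],[0,0,0,0,0,-9.6,0]],
  ],
)

```text
clock: 18.7
tool_pos: [0.4207, 0.3284, 0.022]
orientation: [179.9, -0.1, -102.6]
force: [0.1, -1.3, -1.4]
opening: 0.0251
```

arm_command(
  targets=[
    [[0,0,0,0,0,-0.2,0],[0,0,0,0,0,-0.4,0],[0,0,0,0,0,-0.4,0]],
  ],
)

```text
clock: 18.95
tool_pos: [0.4215, 0.3304, 0.0199]
orientation: [180.0, 0.1, -102.5]
force: [-0.2, 0.1, -0.3]
opening: 0.0251
```

arm_command(
  targets=[
    [[0,0,0,0,0,-0.15,0],[0,0,0,0,0,-0.2,0],[0,0,0,0,0,-0.2,0]],
  ],
)

```text
clock: 19.2
tool_pos: [0.4212, 0.3303, 0.0176]
orientation: [180.0, 0.1, -102.5]
force: [-0.9, 0.2, -1.0]
opening: 0.0254
```

arm_command(
  targets=[
    [[0,0,0,0,0,-0.1,0],[0,0,0,0,0,-0.2,0],[0,0,0,0,0,-0.2,0]],
  ],
)

```text
clock: 19.45
tool_pos: [0.4211, 0.3302, 0.0152]
orientation: [179.9, 0.0, -102.5]
force: [-0.1, -0.8, 0.1]
opening: 0.0254
```

arm_command(
  targets=[
    [[0,0,0,0,0,-0.1,0],[0,0,0,0,0,-0.15,0],[0,0,0,0,0,-0.15,0]],
  ],
)

```text
clock: 19.7
tool_pos: [0.4212, 0.3301, 0.0145]
orientation: [180.0, 0.0, -102.5]
force: [-2.3, -1.8, 8.0]
opening: 0.0254
```

Touchdown at TCP z 14.5 mm (expected 14). Release, then lift.

arm_command(
  targets=[
    [[0,0,0,0,0,0.05,0.2],[0,0,0,0,0,0.05,0.35],[0,0,0,0,0,0.05,0.5],[0,0,0,0,0,0.05,0.5],[0,0,0,0,0,0.05,0.5],[0,0,0,0,0,0.05,0.5],[0,0,0,0,0,0.05,0.5]],
  ],
)

```text
clock: 20.28
tool_pos: [0.4212, 0.3302, 0.0143]
orientation: [179.9, 0.0, -102.5]
force: [-1.0, 0.1, 0.8]
opening: 0.0438
```

arm_command(
  targets=[
    [[0,0,0,0,0,0.5,0.5],[0,0,0,0,0,2,0.5],[0,0,0,0,0,5,0.5],[0,0,0,0,0,9,0.5],[0,0,0,0,0,13,0.5],[0,0,0,0,0,17,0.5],[0,0,0,-1,-3,18,0.5],[0,0,0,-2,-6,18,0.5]],
  ],
)

```text
clock: 20.95
tool_pos: [0.4026, 0.2719, 0.1985]
orientation: [-179.9, 0.4, -102.4]
force: [0.3, -0.8, -1.4]
opening: 0.0434
```

arm_command(
  targets=[
    [[0,0,0,0,-4,0,0.5],[0,0,0,0,-8,0,0.5],[0,0,0,0,-12,0,0.5],[0,0,0,0,-14,0,0.5],[0,0,0,0,-14,0,0.5],[0,0,0,0,-14,0,0.5]],
  ],
)

```text
clock: 21.45
tool_pos: [0.4012, 0.1292, 0.1951]
orientation: [180.0, 0.1, -102.6]
force: [1.3, -0.0, 0.0]
opening: 0.044
```

```bash
python3 -c "
from go import *
s=ctrl.snapshot('top');print(state()[0]['force'])
a=cv2.resize(s[140:310,90:360],None,fx=2.9,fy=2.9,interpolation=cv2.INTER_CUBIC);cv2.imwrite('pics/t5.png',a)"
```

```text
[-0.0349 -0.1121  0.2465]
```

View pics/t5.png

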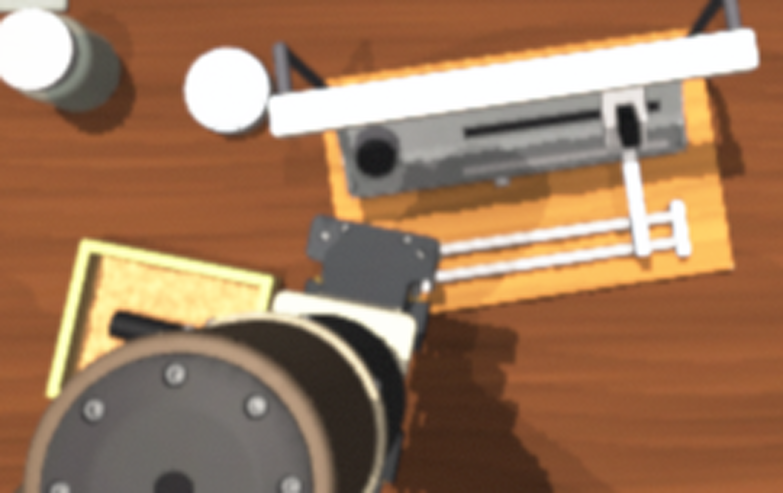

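The blank lies flat in the tray (front end at (110,325)), the stop is parked, the plunger up, and tin and jar undisturbed. I'll run a numeric check and hand in.

```bash
python3 -c "
from go import *
f=onz('top',[90+110/2.9,140+325/2.9],.02)[:2]-[.4191,.3237]; t=np.radians(-12.5)
print('front end in tray (m), expect ~0,.045:',np.array([[np.cos(t),np.sin(t)],[-np.sin(t),np.cos(t)]])@f)
o=state()[0];print(o['qvel'],o['clock']); print(ctrl.close_job())"
```

```text
front end in tray (m), expect ~0,.045: [-0.0017  0.0469]
[ 1.1669  0.9466  0.606   0.1301  0.181  -0.187 ] 21.5
the job is handed in; nothing more can be done
None
```

I completed the job and handed it in at about 21.5 s of the 64 s allowed. No verdict is reported, so the checks below are my own.

**What I did:**
- **Stop:** I slid it by the fin until the blank met the fence, with about 13 N contact force.
- **Plunger:** I pressed it past its spring onto the hard stop, with about 40 N along the deck normal at the fingertips, and it sprang back. I estimated the travel at 11.5–12 mm from force and tool position.
- **Return:** I slid the stop back until its track ended, with about 21 N against the end. The top view showed it parked.
- **Blank:** I lifted it out of the cradle and lowered it into the wooden tray until it touched the floor (8 N). I then released it and moved the arm clear.

**Last checks:** The top view shows the blank flat in the tray, with its front end at tray (−2, 47) mm against an expected (0, 45) mm. The arm and wrist partly hid the blank, so I did not see its tenon end. The stop is parked, the plunger is up, and the tin and jar look unmoved. The sanding block was outside the last picture, but the arm went nowhere near it after the start.

**What disagreed:**
- **Tool tilt:** The 35° tilt ran joint 5 into its range limit near the fin. I used 20° instead, which still cleared the light.
- **Camera offset:** My camera fit put the jig about 2 mm off along y. I worked from contact forces there.

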